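Count to the third gap of the die rack and push the copper die home

TASK

Starting on the brass end of the die rack, run a fingertip along the tops of the dividers, touching the brass end and then each divider in turn, until you reach the far side of the third gap (count every gap, also an occupied one). Then push the loose copper die over the bench into that third gap, fully home against the back board; only push it, never lift it. Leave the grey dies, the bottle and the maul where they are.

Things in the scene. Friction and masses are not known exactly. Their poses are not given: they have to be found in the camera images.
- rack: dark wooden die rack, fixed. Origin on the bench at its middle; x from the open front to the back board, y along the row (left from the robot), z up. Back board 284 mm long, 46 high, front face at x = +30 mm. Seven dividers 46 mm apart (end, div1..div5, end) reach forward to x = -30; tops level, 40 mm up. Six 38 mm gaps, open to front and top, no floor, centres y = +115, +69, +23, -23, -69, -115.
- div1: dark wooden divider of the rack, number 1 of 5 counted from the rack's left (+y) side; upright, 8 mm thick (along the rack's y), 60 mm deep, 40 mm high, rounded nose towards the robot; origin at its underside, in the middle of its depth and thickness. Fixed to the rack, at +92 mm along the rack's y.
- div2: dark wooden divider of the rack, number 2 of 5 counted from the rack's left (+y) side; upright, 8 mm thick (along the rack's y), 60 mm deep, 40 mm high, rounded nose towards the robot; origin at its underside, in the middle of its depth and thickness. Fixed to the rack, at +46 mm along the rack's y.
- div3: dark wooden divider of the rack, number 3 of 5 counted from the rack's left (+y) side; upright, 8 mm thick (along the rack's y), 60 mm deep, 40 mm high, rounded nose towards the robot; origin at its underside, in the middle of its depth and thickness. Fixed to the rack, at +0 mm along the rack's y.
- div4: dark wooden divider of the rack, number 4 of 5 counted from the rack's left (+y) side; upright, 8 mm thick (along the rack's y), 60 mm deep, 40 mm high, rounded nose towards the robot; origin at its underside, in the middle of its depth and thickness. Fixed to the rack, at -46 mm along the rack's y.
- div5: dark wooden divider of the rack, number 5 of 5 counted from the rack's left (+y) side; upright, 8 mm thick (along the rack's y), 60 mm deep, 40 mm high, rounded nose towards the robot; origin at its underside, in the middle of its depth and thickness. Fixed to the rack, at -92 mm along the rack's y.
- brass_end: shiny brass end divider of the rack, same shape as the wooden ones (8 mm thick, 60 mm deep, 40 mm high, origin at the middle of its underside). Fixed. It stands at one end of the row, at +138 or -138 mm along the rack's y: which end varies. Gaps are counted from the brass end.
- black_end: black plastic end divider of the rack, same shape as the wooden ones (8 mm thick, 60 mm deep, 40 mm high, origin at the middle of its underside). Fixed. It stands at one end of the row, at +138 or -138 mm along the rack's y: which end varies. Gaps are counted from the brass end.
- die_center (a point): centre (10 mm above the bench) of the copper die, 70 mm long (its x), 24 mm wide (its y), 20 mm high, front end (+x) rounded to a half circle, rear end square; raised brass star on top; about 0.33 kg, loose, flat on the bench in front of the rack, its length roughly towards the rack. It slides on the bench itself into a gap.
- die: the same copper die; origin at the middle of its underside, x along its length (towards the rack), z up. Home in a gap its front end touches the back board, its centre is at x = -5 mm in the rack's frame and its rear end sticks out 10 mm in front of the dividers.
- grey_die_a_center (a point): centre (10 mm above the bench) of a loose grey aluminium die with three bars on top, 70 x 24 x 20 mm, same shape as the copper one, already home in the second gap from the rack's left (+y) end. Leave it alone.
- grey_die_b_center (a point): centre (10 mm above the bench) of a loose grey aluminium die with three bars on top, 70 x 24 x 20 mm, same shape as the copper one, already home in the second gap from the rack's right (-y) end. Leave it alone.
- paint: amber bottle of edge paint with a black cap, 44 mm across, 85 mm high, standing loose at one side; origin at the middle of its underside. Leave it alone.
- maul: small maul standing on its white head (60 mm across), wooden handle up, 133 mm high, loose at one side; origin at the middle of its underside. Leave it alone.
Mind the look-alikes: they are no part of the job. Of the things shaped like the die, the copper one is meant.

How it is judged:
On the way, in this order (a step that is already met when the one before it is completed fails the run):
1. a fingertip touches the brass end (((y of brass_end in the frame of rack above 0 m and contact force between the fingers and brass_end above 0.3 N and contact force between the fingers and div1 below 0.3 N) or (y of brass_end in the frame of rack below 0 m and contact force between the fingers and brass_end above 0.3 N and contact force between the fingers and div5 below 0.3 N))), for 0.04 s.
2. a fingertip touches the divider after the first gap (((y of brass_end in the frame of rack above 0 m and contact force between the fingers and div1 above 0.3 N and contact force between the fingers and div2 below 0.3 N) or (y of brass_end in the frame of rack below 0 m and contact force between the fingers and div5 above 0.3 N and contact force between the fingers and div4 below 0.3 N))), for 0.04 s.
3. a fingertip touches the divider after the second gap (((y of brass_end in the frame of rack above 0 m and contact force between the fingers and div2 above 0.3 N and contact force between the fingers and div3 below 0.3 N) or (y of brass_end in the frame of rack below 0 m and contact force between the fingers and div4 above 0.3 N and contact force between the fingers and div3 below 0.3 N))), for 0.04 s.
4. a fingertip touches the divider after the third gap (((y of brass_end in the frame of rack above 0 m and contact force between the fingers and div3 above 0.3 N) or (y of brass_end in the frame of rack below 0 m and contact force between the fingers and div3 above 0.3 N))), for 0.04 s.
5. the copper die is pushed home in the third gap (((y of brass_end in the frame of rack above 0 m and y of die_center in the frame of rack between 0.015 and 0.031 m) or (y of brass_end in the frame of rack below 0 m and y of die_center in the frame of rack between -0.031 and -0.015 m)) and x of die_center in the frame of rack between -0.01 and 0 m), for 0.2 s.
At the end, for the whole second after the job is handed in: The copper die lies flat and at rest in the third gap counted from the brass end (centre within 8 mm of the gap's middle, along the gap within 15 degrees), its front end within 5 mm of the back board; the grey dies have moved less than 8 mm, the bottle and maul less than 15 mm (all of step 5 and angle between the x axis of die and the x axis of rack, either way round below 0.26 rad and angle between die's own z axis and vertical below 0.1 rad and height (world z) of die_center between 0.005 and 0.016 m and linear speed of die below 0.01 m/s and distance of each of grey_die_a_center, grey_die_b_center from where it was at the start of the episode below 0.008 m and distance of each of paint, maul from where it was at the start of the episode below 0.015 m); the robot touches nothing.
It fails at once if the copper die is lifted (centre more than 22 mm above the bench, 12 mm up) or tipped (height (world z) of die_center above 0.022 m or angle between die's own z axis and vertical above 0.35 rad).
It fails at once if a grey die is moved more than 10 mm (distance of any of grey_die_a_center, grey_die_b_center from where it was at the start of the episode above 0.01 m).
It fails at once if the bottle or the maul is knocked over or moved more than 20 mm (distance of any of paint, maul from where it was at the start of the episode above 0.02 m or angle between any of paint, maul's own z axis and vertical above 0.3 rad).
It also fails if it takes over 70 s, if anything falls off the work surface, if the arm or the gripper's body presses on something with over 40 N, if the wrist force passes 120 N, or if a joint passes its speed limit or range.

ROBOT

A 6-joint arm with a two-finger parallel gripper is mounted at the origin on the work surface. World frame = base frame: x ahead of the robot, y to its left, z up, the work surface at z = 0. Lengths are in m, angles in rad, forces in N, time in s.
With the tool pointing down it reaches from about 0.35 to 0.975 m from the base axis. Payload 4.9 kg.
Tool frame: the origin (TCP) lies on the front face of the gripper's body, between the roots of the fingers; the fingertips stand ctrl.finger_overhang ahead of it and the grasp point (between the pads) lies 54 mm ahead of it (ctrl.finger_overhang is the distance from the TCP to the fingertips, in m); z points along the fingers, y is the line along which they close (so a half turn about z gives the same grasp; the last joint's range is limited). The gripper opens to 85 mm and grips with 20 to 120 N. Pads are 22 mm wide; open, the fingers measure 114 mm over their backs; the gripper's body (76 mm by 85 mm) begins 54 mm behind the grasp point. The pads swing forward as they close: fully open they stand 13 mm farther back than shut.
Start: joints at [0.994, 0.053, 1.613, -0, 1.476, -0.119], TCP at [0.276, 0.561, 0.304] pointing down, gripper open.
Joint ranges: [-3.01, 3.01], [-1.01, 2.22], [0.06, 2.58], [-1.02, 4.17], [0.09, 2.62], [-3.14, 3.14]. Speed limits (rad/s): [2.57, 2.57, 3.14, 3.14, 3.14, 3.14].

INTERFACE

Orientations are given as a rotation vector (axis times angle).
In Python, from station import ctrl, vision gives the robot as it stands. The module is installed in compiled form; this text tells all that it offers.
- The arm moves only by the tool drive_tool, never from a script. Its argument "rows" is a list of rows, each a list of 2 entries, a list of its own where there are three numbers: the shift along the tool's x, y, z in m, then the turn about the tool's z in rad. A call has 1 to 10 rows; each row shifts and turns the commanded pose from where the row before left it, along the tool's axes as they then stand; what a row does not reach is not made up. A row lasts 1/10 s, in which the tool goes at most 50 mm and 8.59 degrees, less where a joint would pass 70% of its speed; a pose out of reach is approached as far as the arm can. A call with a gripper value outside its range is refused whole. "jaw" is the closure, from 0 (fully open) to 1 (shut), set as the call begins (left out, the last holds). The fingers move at their own pace and stop on an object; "grip_force" is the grip in N (left out, the last holds). Time passes only in rows, so rows that do not move let the fingers close. It gives the time, the measured TCP pose, the force, the opening and the grip force at its end, in the units of the state.
- ctrl.get_obs(): the state, without advancing time (a new reading comes with each control period).
- vision.get_image(name): name is "scene" or "top" or "wrist"; returns a dict with "image" (384x512x3 uint8, blue, green, red), "vertical_fov" (degrees; the focal length in pixels is half the picture's height over the tangent of half this angle, whatever the lens; pixels are square), "cx", "cy" (the principal point, pixels), "dist_coeffs" ([k1, k2, p1, p2, k3] as OpenCV has them; the pictures are not rectified), "R" (3x3) and "t" (3): a world point X has camera coordinates R X + t. Camera axes: x right, y down, z forward; pixel columns grow to the right and rows downward; lengths in m; the calibration is good to about 2 mm. A picture is of the moment at which its call begins. There is no depth.
- ctrl.finish_job(): hands the job in; it is judged then, once.
The state is a dict: "t": time; "q": joint angles; "dq": joint speeds; "effort": joint torques, N m; "tool_pos": TCP position; "tool_rot": TCP orientation; "contact_force": force on the tool from outside, world axes, zero at the start; "wrist_torque": the same for the moment, N m; "opening": finger opening in m; "grip_force": force on a finger pad.
Only numpy, scipy, OpenCV 4.12 (cv2) and the standard library are available. Lean on these libraries where they do the work, as an engineer would, in place of code of your own. Each camera call takes 0.05 s, during which the arm holds its last target. There are 200 camera calls.

## Working session

There is one attempt and no reset: what is moved stays moved. The work goes in short steps, Python scripts to look and compute and a tool call to move; the robot and the scene stay as the last step left them, time stands still between calls to the robot, and variables do not carry over. Pictures are saved under pics/ and viewed, at most 10 in all, crops included, and the job is handed in when it is done.

Besides the shell and the picture viewer there is one more tool, called after "Request:" by a JSON object that holds its "op" and its "data", one argument or row to a line. drive_tool: Moves the arm, as the interface text tells. Its arguments: {"type":"object","properties":{"rows":{"type":"array","items":{"type":"array"}},"jaw":{"type":"number"},"grip_force":{"type":"number"}},"required":["rows"]}

```bash
mkdir -p pics; cat > h.py <<'E'
import numpy as np, cv2
from station import ctrl, vision
def get(n):
    d=vision.get_image(n); im=d["image"]; h=im.shape[0]
    f=h/2/np.tan(np.radians(d["vertical_fov"])/2)
    d["K"]=np.array([[f,0,d["cx"]],[0,f,d["cy"]],[0,0,1.]]); d["D"]=np.array(d["dist_coeffs"],float)
    d["R"]=np.array(d["R"]);d["t"]=np.array(d["t"]); return d
def ray(d,uv,z):
    uv=np.array(uv,float).reshape(-1,1,2)
    n=cv2.undistortPoints(uv,d["K"],d["D"]).reshape(-1,2)
    r=np.c_[n,np.ones(len(n))]@d["R"]; c=-d["R"].T@d["t"]
    return c+r*((z-c[2])/r[:,2])[:,None]
def proj(d,X):
    return cv2.projectPoints(np.array(X,float).reshape(-1,3),cv2.Rodrigues(d["R"])[0],d["t"],d["K"],d["D"])[0].reshape(-1,2)
E
python3 - <<'E'
from h import *
o=ctrl.get_obs(); print(o, ctrl.finger_overhang)
a=[get(n) for n in("scene","top")]
for n,d in zip(("scene","top"),a):
    cv2.imwrite(f"pics/{n}0.png",cv2.resize(d["image"],(800,600),interpolation=cv2.INTER_CUBIC)); print(n,-d["R"].T@d["t"])
E
```

```text
{'t': 0.0, 'q': array([ 9.93999325e-01,  5.33807115e-02,  1.61431027e+00,  1.28115097e-05,
        1.47600399e+00, -1.19038624e-01]), 'dq': array([ 1.63827234e-04,  6.28338356e-04,  6.35454967e-04,  6.11169929e-05,
       -8.03809740e-04, -1.15840744e-04]), 'effort': array([ 1.58744613e-03, -3.93675399e+01, -3.70179427e+01,  3.54300056e-06,
        6.82583079e-03,  7.29922277e-06]), 'tool_pos': array([0.27596704, 0.56023929, 0.30263836]), 'tool_rot': array([-0.71261984, -3.05895234,  0.0030969 ]), 'contact_force': array([-0.52927644, -0.43403536, -0.31373079]), 'wrist_torque': array([-0.00877902,  0.00533278, -0.03630795]), 'grip_force': 0.0, 'opening': 0.08554067735336769} 0.0726
scene [0.76385608 0.46243406 0.85203226]
top [0.32485566 0.00514678 1.02020072]
```

View pics/scene0.png

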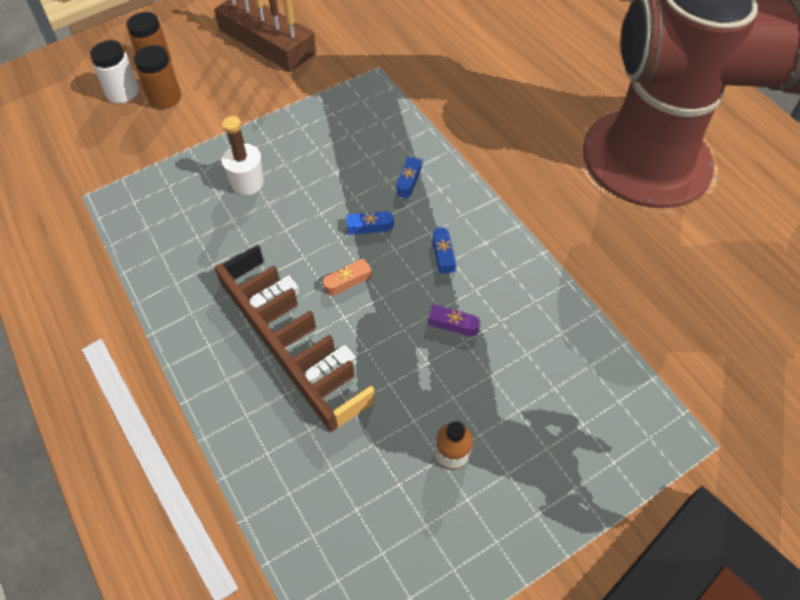

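View pics/top0.png

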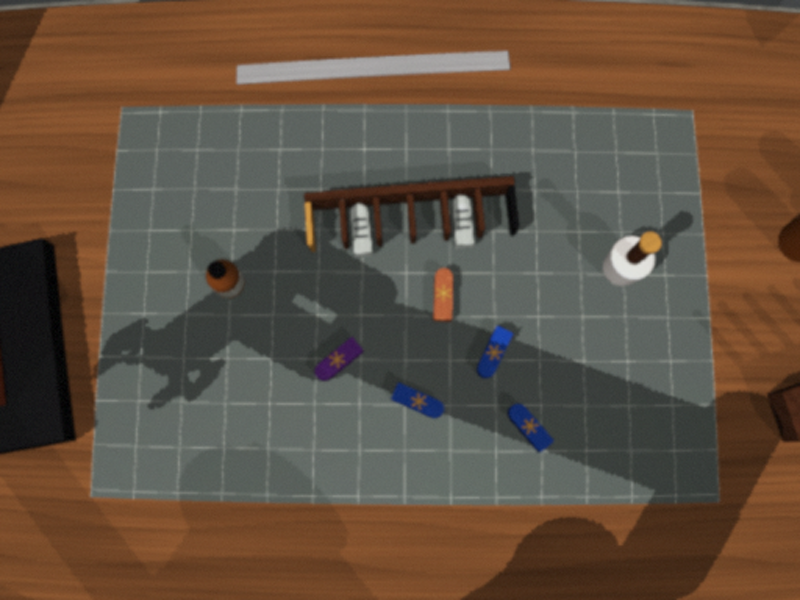

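Scene: the copper/orange die is at top-view (444,293) of the 800×600 view. The look-alikes are purple (338,360) and blue (493,352), (418,401), (530,427), so only the orange one fits. Brass end is at (310,222), the left (+y) end, so the third gap lies between div2 (378,220) and div3 (410,218), around (395,222). Next I measure and confirm with a crop.

```bash
python3 - <<'E'
from h import *
S=800/512
d=get("top"); im=d["image"]; hsv=cv2.cvtColor(im,cv2.COLOR_BGR2HSV)
def blob(m,box):
    x0,y0,x1,y1=[int(v/S) for v in box]; k=np.zeros_like(m);k[y0:y1,x0:x1]=m[y0:y1,x0:x1]
    c=max(cv2.findContours(k,cv2.RETR_EXTERNAL,cv2.CHAIN_APPROX_NONE)[0],key=cv2.contourArea); return c.reshape(-1,2)
m=cv2.inRange(hsv,(3,110,110),(18,255,255)); c=blob(m,(415,250,475,335))
P=ray(d,c,.02); r=cv2.minAreaRect((P[:,:2]*1000).astype(np.float32)); print("die",r, proj(d,[0,0,0]).ravel())
m=cv2.inRange(hsv,(15,110,90),(32,255,255)); c=blob(m,(290,180,330,260))
P=ray(d,c,.04)[:,:2]; print("brass",cv2.minAreaRect((P*1000).astype(np.float32)))
m=cv2.inRange(hsv,(0,0,0),(180,255,75)); 
c=np.array([(306,194),(514,178),(309,203),(515,187)])/S
print("board top view pts z46",ray(d,c,.046)[:,:2])
s=get("scene")
hs=cv2.cvtColor(s["image"],cv2.COLOR_BGR2HSV)
m=cv2.inRange(hs,(3,110,110),(18,255,255)); c=blob(m,(315,250,380,300))
print("die scene centre z.015",ray(s,c.mean(0)[None],.015))
crop=im[int(160/S):int(340/S),int(280/S):int(540/S)]
cv2.imwrite("pics/crop1.png",cv2.resize(crop,None,fx=4.6,fy=4.6,interpolation=cv2.INTER_CUBIC)); print(crop.shape,int(280/S),int(160/S))
E
```

```text
die ((538.5391235351562, -49.63368606567383), (24.877357482910156, 70.38390350341797), 89.70780181884766) [256.99860916 453.07370753]
brass ((626.9043579101562, 128.98846435546875), (63.77864456176758, 10.041265487670898), 5.395003318786621)
board top view pts z46 [[ 0.66692487  0.13338341]
 [ 0.69168299 -0.14547593]
 [ 0.65426447  0.12891332]
 [ 0.67889721 -0.14647364]]
die scene centre z.015 [[ 0.53892635 -0.04682225  0.015     ]]
(115, 166, 3) 179 102
```

View pics/crop1.png

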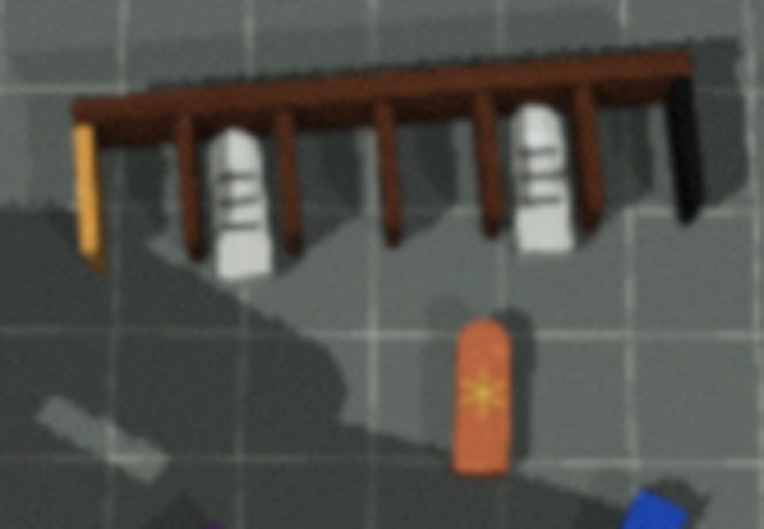

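The enlarged crop confirms the copper die with a star at crop (483,393). The brass end is at crop (87,190), and gap 3 lies between div2 (288,180) and div3 (389,175). Rack yaw is about +5.1°, origin about (0.64,-0.008). I'll turn the tool to the rack, close the fingers and go above the brass end.

Request:
{"op": "drive_tool", "data": {
  "rows": [
    [[0,0,0],-0.1365],
    [[0,0,0],-0.1365],
    [[0,0,0],-0.1365],
    [[0,0,0],-0.1365],
    [[-0.0255,-0.0383,0],0],
    [[-0.0255,-0.0383,0],0],
    [[-0.0255,-0.0383,0],0],
    [[-0.0255,-0.0383,0],0],
    [[-0.0255,-0.0383,0],0],
    [[-0.0255,-0.0383,0],0]
  ],
  "jaw": 1
}}

```text
t: 1.2
tool_pos: [0.4496, 0.3436, 0.3038]
tool_rot: [-0.139, 3.138, 0.0]
contact_force: [-0.1, 0.0, 0.4]
opening: -0.0003
grip_force: 0.0
```

Request:
{"op": "drive_tool", "data": {
  "rows": [
    [[-0.0255,-0.0383,0],0],
    [[-0.0255,-0.0383,0],0],
    [[-0.0255,-0.0383,0],0],
    [[-0.0255,-0.0383,0],0],
    [[-0.0255,-0.0383,0],0],
    [[-0.0255,-0.0383,0],0],
    [[0,0,0],0]
  ]
}}

```text
t: 1.9
tool_pos: [0.6238, 0.1255, 0.3033]
tool_rot: [-0.13, 3.139, -0.003]
contact_force: [-0.3, 0.2, -0.4]
opening: 0.0001
grip_force: 0.0
```

```bash
python3 - <<'E'
from h import *
from scipy.spatial.transform import Rotation as Ro
o=ctrl.get_obs(); M=Ro.from_rotvec(o["tool_rot"]).as_matrix(); print(o["tool_pos"],M.round(4),o["opening"],ctrl.finger_overhang,o["contact_force"])
d=get("wrist");print(-d["R"].T@d["t"])
cv2.imwrite("pics/w1.png",cv2.resize(d["image"],(800,600),interpolation=cv2.INTER_CUBIC))
np.save("w1.npy",d,allow_pickle=True)
# model overlay points for check
ori=np.array([.641,-.0075]);a=.089
for n,x,y,z in[("brassF",-.03,.138,.04),("brassB",.03,.138,.04),("div2F",-.03,.046,.04),("div3F",-.03,0,.04),("div3B",.03,0,.04),("boardL",.03,.142,.046),("boardR",.03,-.142,.046)]:
    w=ori+np.array([x*np.cos(a)-y*np.sin(a),x*np.sin(a)+y*np.cos(a)]); print(n,w.round(3),(proj(d,[*w,z])*800/512).round(0))
E
```

```text
[0.62383678 0.12545634 0.30333247] [[-9.966e-01 -8.240e-02  3.000e-04]
 [-8.240e-02  9.966e-01 -1.600e-03]
 [-1.000e-04 -1.600e-03 -1.000e+00]] 0.00010846891486931323 0.0726 [-0.28197412  0.20306978 -0.40493004]
[0.54951005 0.1193234  0.37292595]
brassF [0.599 0.127] [[400. 225.]]
brassB [0.659 0.133] [[401. 312.]]
div2F [0.607 0.036] [[262. 227.]]
div3F [ 0.611 -0.01 ] [[194. 228.]]
div3B [ 0.671 -0.005] [[204. 313.]]
boardL [0.658 0.137] [[407. 314.]]
boardR [ 0.684 -0.146] [[ 10. 316.]]
```

View pics/w1.png

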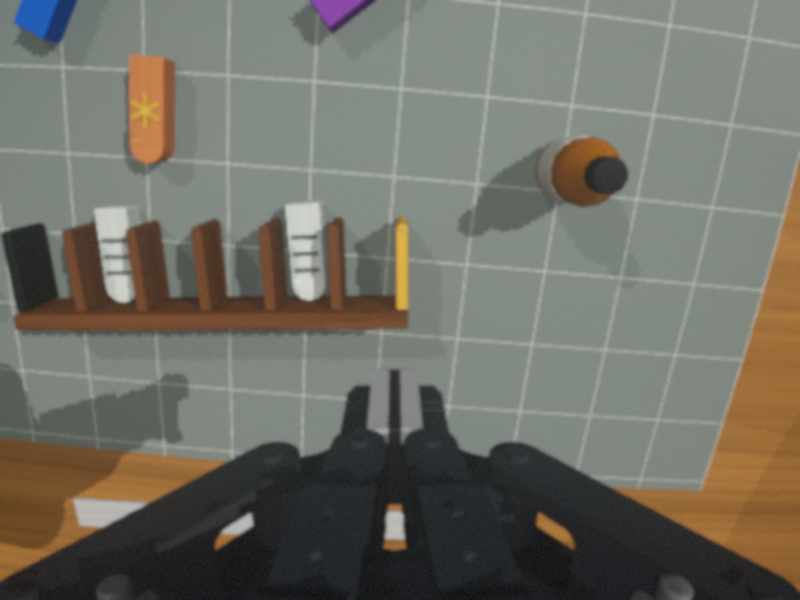

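Wrist view: brass top runs (402,219)-(402,309), div3's top front is at (198,226), board right corner (14,314), bottle (590,172) well clear. These fit the estimate with the origin moved to (0.638,-0.007). Descending onto the brass end.

Request:
{"op": "drive_tool", "data": {
  "rows": [
    [[0.0056,0.005,0.04],0],
    [[0,0,0.045],0],
    [[0,0,0.045],0],
    [[0,0,0.03],0],
    [[0,0,0.015],0],
    [[0,0,0.006],0],
    [[0,0,0],0]
  ]
}}

```text
t: 2.65
tool_pos: [0.6156, 0.1348, 0.1234]
tool_rot: [-0.14, 3.138, 0.0]
contact_force: [0.8, 0.3, 1.1]
opening: -0.0001
grip_force: 0.0
```

Request:
{"op": "drive_tool", "data": {
  "rows": [
    [[0,-0.004,0.003],0],
    [[0,0,0.003],0],
    [[0,0,0.002],0],
    [[0,0,0],0]
  ]
}}

```text
t: 3.05
tool_pos: [0.616, 0.1302, 0.1152]
tool_rot: [-0.138, 3.138, 0.0]
contact_force: [0.3, -0.3, -0.8]
opening: 0.0003
grip_force: 0.0
```

Request:
{"op": "drive_tool", "data": {
  "rows": [
    [[0,0,0.002],0],
    [[0,0,0.001],0],
    [[0,0,0],0]
  ]
}}

```text
t: 3.35
tool_pos: [0.6161, 0.1303, 0.1126]
tool_rot: [-0.139, 3.138, -0.0]
contact_force: [-2.0, 0.6, 4.5]
opening: -0.0
grip_force: 2.2
```

Brass contact (about 4.5 N). Now on to div1, lifting 1.5 mm over the gap and touching down again.

Request:
{"op": "drive_tool", "data": {
  "rows": [
    [[0,-0.008,-0.0015],0],
    [[0,-0.015,0],0],
    [[0,-0.015,0],0],
    [[0,-0.008,0],0],
    [[0,0,0.001],0],
    [[0,0,0.0007],0],
    [[0,0,0],0]
  ]
}}

```text
t: 4.05
tool_pos: [0.6206, 0.084, 0.1127]
tool_rot: [-0.138, 3.137, -0.002]
contact_force: [-0.7, -3.0, 3.7]
opening: -0.0001
grip_force: 2.2
```

Request:
{"op": "drive_tool", "data": {
  "rows": [
    [[0,-0.008,-0.0015],0],
    [[0,-0.015,0],0],
    [[0,-0.015,0],0],
    [[0,-0.008,0],0],
    [[0,0,0.001],0],
    [[0,0,0.0007],0],
    [[0,0,0],0]
  ]
}}

```text
t: 4.75
tool_pos: [0.6247, 0.0377, 0.1127]
tool_rot: [-0.138, 3.137, -0.002]
contact_force: [-1.3, -2.2, 3.6]
opening: 0.0
grip_force: 2.2
```

Request:
{"op": "drive_tool", "data": {
  "rows": [
    [[0,-0.008,-0.0015],0],
    [[0,-0.015,0],0],
    [[0,-0.015,0],0],
    [[0,-0.008,0],0],
    [[0,0,0.001],0],
    [[0,0,0.0007],0],
    [[0,0,0],0]
  ]
}}

```text
t: 5.45
tool_pos: [0.6288, -0.0085, 0.1127]
tool_rot: [-0.138, 3.137, -0.003]
contact_force: [-2.3, -3.7, 5.5]
opening: 0.0004
grip_force: 2.7
```

All four touches done. Up, back, and open partway to straddle the die loosely.

Request:
{"op": "drive_tool", "data": {
  "rows": [
    [[0,0,-0.03],0],
    [[0,0,-0.03],0],
    [[0,0,0],0.087],
    [[0.03,-0.0135,0],0],
    [[0.03,-0.0135,0],0],
    [[0.03,-0.0135,0],0],
    [[0,0,0],0],
    [[0,0,0],0]
  ],
  "jaw": 0.56
}}

```text
t: 6.25
tool_pos: [0.5377, -0.0478, 0.1712]
tool_rot: [-0.001, 3.141, 0.001]
contact_force: [-0.7, 0.2, -0.1]
opening: 0.0372
grip_force: 0.0
```

```bash
python3 - <<'E'
from h import *
from scipy.spatial.transform import Rotation as Ro
o=ctrl.get_obs(); M=Ro.from_rotvec(o["tool_rot"]).as_matrix(); print(o["tool_pos"],M[:2,:2].round(4),o["opening"],ctrl.finger_overhang)
d=get("wrist"); cv2.imwrite("pics/w2.png",cv2.resize(d["image"],(800,600),interpolation=cv2.INTER_CUBIC))
hsv=cv2.cvtColor(d["image"],cv2.COLOR_BGR2HSV); m=cv2.inRange(hsv,(3,110,110),(18,255,255))
c=max(cv2.findContours(m,cv2.RETR_EXTERNAL,cv2.CHAIN_APPROX_NONE)[0],key=cv2.contourArea).reshape(-1,2)
print(cv2.minAreaRect((ray(d,c,.02)[:,:2]*1000).astype(np.float32)))
E
```

```text
[ 0.53773466 -0.04782467  0.17115803] [[-1.e+00 -4.e-04]
 [-4.e-04  1.e+00]] 0.03717208885961726 0.0726
((535.4937744140625, -50.0965576171875), (23.900760650634766, 71.4743881225586), 88.0553970336914)
```

View pics/w2.png

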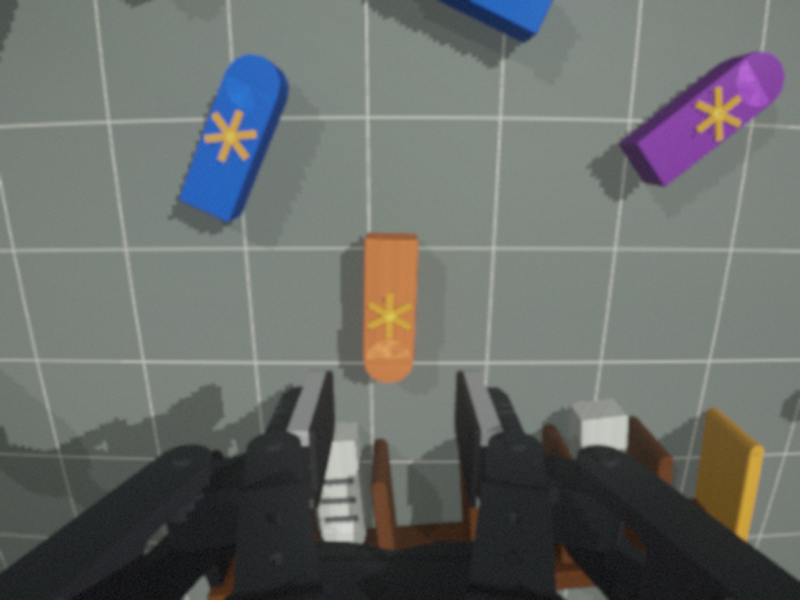

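Wrist view: the copper die at (390,310) is centred between the fingers (325 and 462). The blue dies (235,140), (500,10) and the purple one (705,120) are clear. Lowering around the die.

Request:
{"op": "drive_tool", "data": {
  "rows": [
    [[0.0015,-0.002,0.03],0],
    [[0,0,0.03],0],
    [[0,0,0.025],0],
    [[0,0,0.009],0],
    [[0,0,0],0]
  ]
}}

```text
t: 6.8
tool_pos: [0.5363, -0.0493, 0.0759]
tool_rot: [0.003, -3.139, -0.001]
contact_force: [0.5, -0.2, 0.4]
opening: 0.0377
grip_force: 0.0
```

Request:
{"op": "drive_tool", "data": {
  "rows": [
    [[0,0,0],-0.045],
    [[0,0,0],-0.042],
    [[0,0,0],0],
    [[0,0.005,0],0],
    [[0,0.006,0],0],
    [[0,0.006,0],0],
    [[0,0.006,0],0],
    [[0,0.006,0],0],
    [[0,0.006,0],0],
    [[0,0.006,0],0]
  ],
  "jaw": 0.65
}}

```text
t: 7.8
tool_pos: [0.5328, -0.0084, 0.0772]
tool_rot: [0.139, -3.138, 0.0]
contact_force: [0.9, -1.4, 1.3]
opening: 0.0298
grip_force: 1.2
```

Request:
{"op": "drive_tool", "data": {
  "rows": [
    [[0,0.006,0],0],
    [[0,0.006,0],0],
    [[0,0.004,0],0],
    [[0,0.002,0],0],
    [[0,0,0],0]
  ]
}}

```text
t: 8.3
tool_pos: [0.5311, 0.0095, 0.0771]
tool_rot: [0.139, -3.138, -0.001]
contact_force: [-0.3, -0.4, -0.3]
opening: 0.0298
grip_force: 0.0
```

Request:
{"op": "drive_tool", "data": {
  "rows": [
    [[0,-0.002,0],0],
    [[0,0,-0.02],0],
    [[0,0,-0.04],0],
    [[0.03,0,0],0],
    [[0.03,0,0],0],
    [[0.02,0,0],0],
    [[0,0,0],0],
    [[0,0,0],0]
  ],
  "jaw": 0.6
}}

```text
t: 9.1
tool_pos: [0.4521, -0.0001, 0.1374]
tool_rot: [-0.138, 3.138, 0.0]
contact_force: [0.7, -0.3, 0.9]
opening: 0.034
grip_force: 0.0
```

```bash
cat > m.py <<'E'
from h import *
from scipy.spatial.transform import Rotation as Ro
o=ctrl.get_obs(); M=Ro.from_rotvec(o["tool_rot"]).as_matrix(); print(o["tool_pos"].round(4),M[:2,1].round(4),o["opening"])
ori=np.array([.638,-.007]);a=.0886;A=np.array([[np.cos(a),np.sin(a)],[-np.sin(a),np.cos(a)]])
for n in("top","scene"):
    d=get(n); hsv=cv2.cvtColor(d["image"],cv2.COLOR_BGR2HSV); m=cv2.inRange(hsv,(3,110,110),(18,255,255))
    best=None
    for c in cv2.findContours(m,cv2.RETR_EXTERNAL,cv2.CHAIN_APPROX_NONE)[0]:
        P=(ray(d,c.reshape(-1,2),.02)[:,:2]*1000).astype(np.float32); r=cv2.minAreaRect(P)
        if max(r[1])<90 and max(r[1])>30 and abs(r[0][1])<100 and 450<r[0][0]<700: print(n,r,"rack",A@(np.array(r[0])/1000-ori),"px",c.reshape(-1,2).mean(0)*800/512)
    if n=="top": cv2.imwrite("pics/t2.png",cv2.resize(d["image"][80:260,150:390],(800,600),interpolation=cv2.INTER_CUBIC))
E
python3 m.py
```

```text
[ 4.521e-01 -1.000e-04  1.374e-01] [-0.0876  0.9962] 0.033963548502216424
scene ((532.1176147460938, 11.507613182067871), (71.93476104736328, 31.928091049194336), 4.833948612213135) rack [-0.10382944  0.02780393] px [371.60326087 303.07971014]
```

View pics/t2.png

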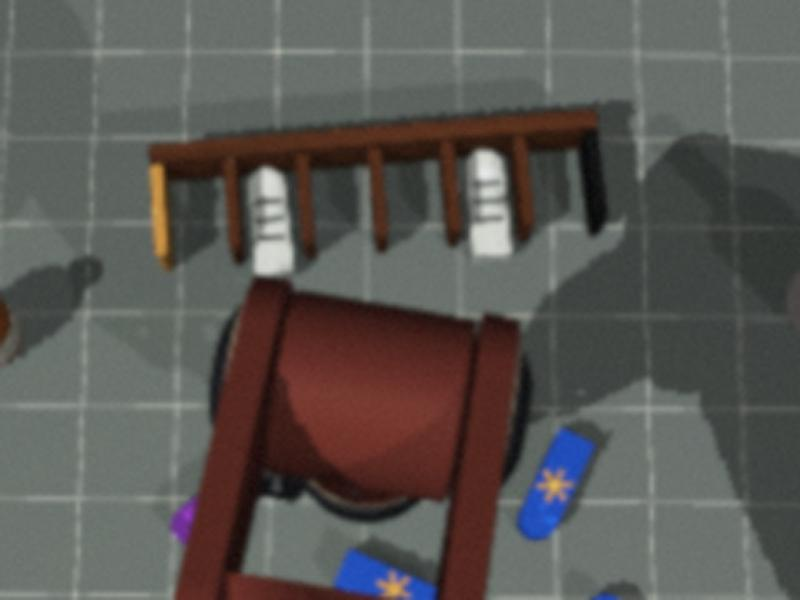

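The top view hides the die under the arm, but the rack and grey dies are unmoved at crop (270,220) and (488,205). The scene view puts the die at about (371,303), rack (-0.104, +0.024) after allowing for its visible side, at angle 4.8°, which is in line with gap 3. Now closing and pushing from behind.

Request:
{"op": "drive_tool", "data": {
  "rows": [
    [[-0.015,0,0],0],
    [[0,0,0],0],
    [[0,0,0],0],
    [[0,0,0],0],
    [[0,0,0.03],0],
    [[0,0,0.02],0],
    [[0,0,0.008],0],
    [[0,0,0],0]
  ],
  "jaw": 1
}}

```text
t: 10.0
tool_pos: [0.4656, 0.0014, 0.078]
tool_rot: [0.138, -3.135, -0.001]
contact_force: [0.5, 0.2, 0.1]
opening: -0.0001
grip_force: 0.0
```

Request:
{"op": "drive_tool", "data": {
  "rows": [
    [[-0.008,0,0],0],
    [[-0.008,0,0],0],
    [[-0.006,0,0],0],
    [[-0.006,0,0],0],
    [[-0.006,0,0],0],
    [[-0.006,0,0],0],
    [[-0.006,0,0],0],
    [[-0.006,0,0],0],
    [[-0.006,0,0],0],
    [[0,0,0],0]
  ]
}}

```text
t: 11.0
tool_pos: [0.5258, 0.0064, 0.0795]
tool_rot: [-0.138, 3.137, -0.0]
contact_force: [-0.8, 0.6, -0.3]
opening: -0.0003
grip_force: 0.0
```

```bash
python3 m.py
```

```text
[0.5258 0.0064 0.0795] [-0.0881  0.9961] -0.0002817318255805703
top ((596.0335693359375, 12.009986877441406), (79.43297576904297, 43.47936248779297), 82.99767303466797) rack [-0.04011974  0.02264878] px [398.11126374 246.56593407]
```

```bash
python3 - <<'E'
from h import *
d=get("scene");t=get("top")
a=cv2.resize(d["image"][130:290,120:270],(400,427),interpolation=cv2.INTER_CUBIC);b=cv2.resize(t["image"][100:228,190:310],(400,427),interpolation=cv2.INTER_CUBIC)
cv2.imwrite("pics/c3.png",np.hstack([a,b]))
E
```

```text
(no output)
```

View pics/c3.png

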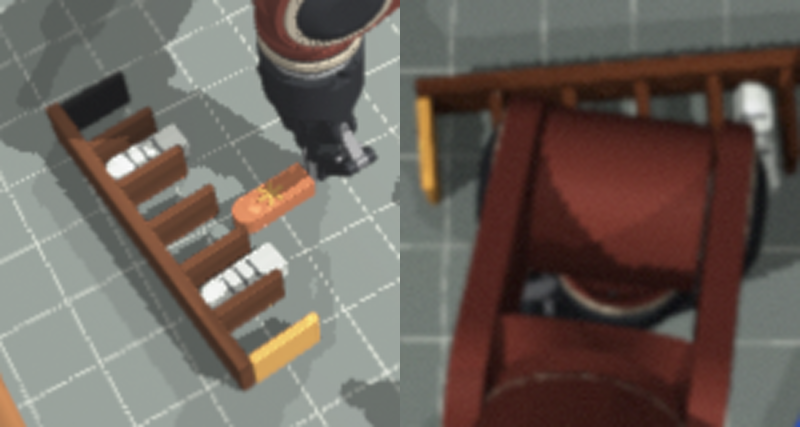

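Scene crop: the die at (275,200), aligned with the gap between div3 (205,200) and div2 (240,240), is just about to enter. Continuing the push.

Request:
{"op": "drive_tool", "data": {
  "rows": [
    [[-0.006,0,0],0],
    [[-0.006,0,0],0],
    [[-0.006,0,0],0],
    [[-0.006,0,0],0],
    [[-0.006,0,0],0],
    [[-0.006,0,0],0],
    [[-0.006,0,0],0],
    [[-0.005,0,0],0],
    [[-0.003,0,0],0],
    [[0,0,0],0]
  ]
}}

```text
t: 12.2
tool_pos: [0.5751, 0.0108, 0.0796]
tool_rot: [-0.138, 3.137, -0.0]
contact_force: [-0.1, 0.1, 0.4]
opening: 0.0001
grip_force: 0.0
```

Rack x of the TCP is about -0.061; around 10 mm to go. Creeping until the board resists.

Request:
{"op": "drive_tool", "data": {
  "rows": [
    [[-0.002,0,0],0],
    [[-0.002,0,0],0],
    [[-0.002,0,0],0],
    [[-0.001,0,0],0],
    [[0,0,0],0]
  ]
}}

```text
t: 12.7
tool_pos: [0.5816, 0.0114, 0.0794]
tool_rot: [-0.138, 3.138, -0.0]
contact_force: [-1.9, 0.6, 1.0]
opening: -0.0002
grip_force: 0.7
```

Request:
{"op": "drive_tool", "data": {
  "rows": [
    [[-0.001,0,0],0],
    [[-0.001,0,0],0],
    [[0,0,0],0]
  ]
}}

```text
t: 13.0
tool_pos: [0.5835, 0.0116, 0.0793]
tool_rot: [-0.139, 3.138, 0.0]
contact_force: [-1.3, -0.2, 0.0]
opening: -0.0
grip_force: 0.8
```

Request:
{"op": "drive_tool", "data": {
  "rows": [
    [[-0.001,0,0],0],
    [[-0.001,0,0],0],
    [[-0.001,0,0],0],
    [[0,0,0],0]
  ]
}}

```text
t: 13.4
tool_pos: [0.5865, 0.0118, 0.0793]
tool_rot: [-0.138, 3.138, 0.0]
contact_force: [-1.1, 0.3, -0.8]
opening: -0.0
grip_force: 0.5
```

Request:
{"op": "drive_tool", "data": {
  "rows": [
    [[-0.001,0,0],0],
    [[-0.001,0,0],0],
    [[0,0,0],0]
  ]
}}

```text
t: 13.7
tool_pos: [0.5875, 0.0119, 0.0792]
tool_rot: [0.139, -3.135, 0.0]
contact_force: [-6.3, -1.0, 4.2]
opening: -0.0
grip_force: 3.3
```

Resistance: the die is on the board. Holding, then backing off and up to look.

Request:
{"op": "drive_tool", "data": {
  "rows": [
    [[0,0,0],0],
    [[0,0,0],0],
    [[0.005,0,0],0],
    [[0.02,0,0],0],
    [[0.03,0,-0.02],0],
    [[0.03,0,-0.04],0],
    [[0.04,0,-0.03],0],
    [[0.04,0,-0.03],0],
    [[0.04,0,-0.03],0],
    [[0,0,0],0]
  ]
}}

```text
t: 14.7
tool_pos: [0.384, -0.0065, 0.2365]
tool_rot: [-0.137, 3.121, -0.007]
contact_force: [0.8, 0.1, 0.8]
opening: 0.0
grip_force: 0.0
```

```bash
python3 - <<'E'
from h import *
d=get("scene");t=get("top");o=ctrl.get_obs();print(o["tool_pos"],o["contact_force"])
a=cv2.resize(d["image"][130:290,120:270],(400,427),interpolation=cv2.INTER_CUBIC);b=cv2.resize(t["image"][100:228,190:310],(400,427),interpolation=cv2.INTER_CUBIC)
cv2.imwrite("pics/c4.png",np.hstack([a,b]))
E
```

```text
[ 0.38459055 -0.00622882  0.23116613] [ 1.08597303 -0.26235587  0.28260235]
```

View pics/c4.png

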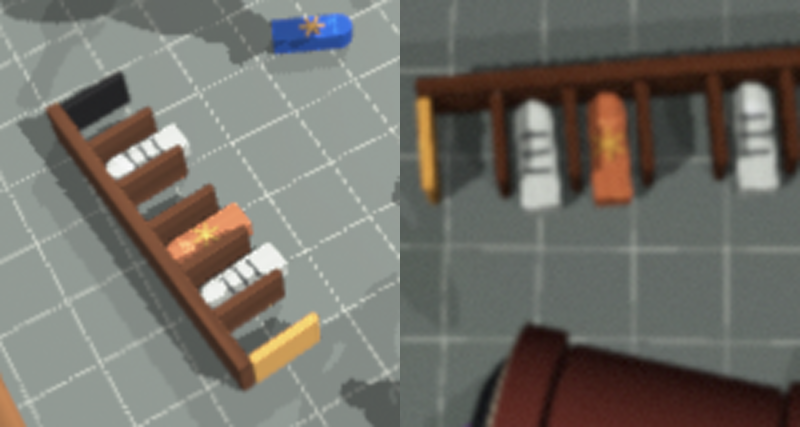

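The copper die is in the third gap at (611,150) in the top crop, centred between div2 (572) and div3 (645). Its rear (203) is level with the line of the grey dies' rears, so it is home.

```bash
python3 -c "
from station import ctrl
print(ctrl.finish_job())"
```

```text
the job is handed in; nothing more can be done
None
```

The fingertip touched the brass end, div1, div2 and div3 in turn (lifted about 1.5 mm over each gap, not slid), and the copper die was pushed home in the third gap; the job is handed in, but no verdict came back.

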